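Seat and lock a nest plate on a rotary test table

ROBOT

A 6-joint arm with a two-finger parallel gripper is mounted at the origin on the work surface. World frame = base frame: x ahead of the robot, y to its left, z up, the work surface at z = 0. Lengths are in m, angles in rad, forces in N, time in s.
With the tool pointing down it reaches from about 0.375 to 0.925 m from the base axis. Payload 5.7 kg.
Tool frame: the origin (TCP) lies midway between the tips of the shut fingers; the grasp point (between the pads) lies 19 mm behind it; z points along the fingers, y is the direction in which the jaws open and shut (so a half turn about z gives the same grasp; the last joint's range is limited). The gripper opens to 88 mm and grips with 3 to 60 N. Pads are 20 mm wide; open, the fingers measure 115 mm over their backs; the gripper's body (75 mm by 178 mm) begins 61 mm behind the grasp point.
Start: joints at [-1.449, 0.359, 1.51, -0, 1.272, -0.115], TCP at [0.141, -0.583, 0.223] pointing down, gripper open.
Joint ranges: [-2.97, 2.97], [-1.01, 2.36], [0.21, 2.38], [-0.96, 4.11], [0.2, 2.71], [-2.98, 2.98]. Speed limits (rad/s): [2.39, 2.39, 3.14, 3.14, 3.14, 3.14].

INTERFACE

Orientations are given as a unit quaternion [x, y, z, w].
In Python, from cell import bot gives the robot as it stands.
- The arm moves only by the shell command python3 -m handwheel 'ROWS' [FORCE]. ROWS is JSON, a list of rows, each a list of 3 entries, a list of its own where there are three numbers: the turn, a rotation vector about the tool's x, y, z in degrees, then the shift along the tool's x, y, z in m, then the opening, from 0 (shut) to 1 (fully open). A call has 1 to 8 rows; each row is the pose to reach, as a shift and turn from the pose commanded when the call began, along the tool's axes at that moment; what a row does not reach only later rows make up. A row lasts 1/12 s, in which the tool goes at most 41.7 mm and 7.16 degrees, less where a joint would pass 70% of its speed; a pose out of reach is approached as far as the arm can. A call with a gripper value outside its range is refused whole. The fingers move at their own pace and stop on an object; FORCE is the grip in N (left out, the last holds). Time passes only in rows, so rows that repeat a pose let the fingers close. It gives the time, the measured TCP pose, the force and the opening at its end, in the units of the state.
- bot.observe(): the state, without advancing time (a new reading comes with each control period).
- bot.camera(name): name is "scene" or "top" or "wrist"; returns the picture (480x640x3 uint8, red, green, blue); there is no depth.
- bot.camera_params(name): a dict with "camera_matrix" (3x3 intrinsics, pixels), "rvec" (rotation vector, rad) and "tvec" (3), from world to camera coordinates, as OpenCV has them. Camera axes: x right, y down, z forward; pixel columns grow to the right and rows downward; lengths in m; the calibration is good to about 2 mm. The wrist camera is an equidistant fisheye: a pixel r from the principal point sees the ray r / f radians off the axis. A picture is of the moment at which its call begins: read the wrist's pose just before it. camera_params takes no time and is no camera call; for the wrist camera it gives the pose at the moment of the call.
- bot.hand_in(): hands the job in, once; it reports no verdict.
Trained networks look in the newest picture that a camera, given by its name, has taken for a name from the list of things; names that differ only in an ending like _2 or _b are one class to them, and where a whole thing is asked for, a point or a joint stands for the part that bears it (a point fixed in the world has none). Each returns a list of dicts, best first, with "p" (0 to 1); they miss things now and then, are a little off and sometimes report something else, mostly with a low value. They report only what shows in the picture. A call takes as long as a camera call.
- bot.recognise(camera, label): "point" ([x, y, z] in m, in world coordinates, good to about 4 mm: the middle of the surface that is visible of it).
The state is a dict: "t": time; "q": joint angles; "qd": joint speeds; "joint_torque": joint torques, N m; "tcp_pos": TCP position; "tool_rot": TCP orientation; "wrist_force": force on the tool from outside, world axes, zero at the start; "torque": the same for the moment, N m; "gripper_width": opening from 0.0 (shut) to 1.0 (fully open).
Only numpy, scipy, OpenCV 4.12 (cv2) and the standard library are available. Lean on these libraries where they do the work, as an engineer would, in place of code of your own. Each camera call takes 0.05 s, during which the arm holds its last target.

TASK

The blue nest plate has been set over the spigot of the rotary test table, but it is still riding on top of the four drive pins. Turn it until it drops over the pins, press it down fully home on the flange, and then tip the red lock lever in the middle flat down so that it holds the plate. Leave the other things on the bench where they are.

Things in the scene. Friction and masses are not known exactly. Their poses are not given: they have to be found in the camera images.
- plate_mid (a point): middle of the blue nest plate (on its axis, half-way through its thickness): a loose disc, 190 mm wide, 14 mm thick, about 0.5 kg, 32 mm bore, four 11.5 mm pin holes on a 92 mm circle, on its own +x, +y, -x, -y axes; z up. At the start it lies on the pin tips, underside about 13 mm above the seat; over the pins it stops 6 to 8 mm above the seat, on a rubber ring; home it lies on the seat
- plate_nest (a point): one of four equal white nests on the plate's top: this point is on the top face, 70 mm from the plate's axis, 45 degrees from its x axis; the others follow every 90 degrees. A nest has two radial cheeks 7 mm thick, 20 mm tall, from 54 to 86 mm off the axis, their middles 20.5 mm either side of the nest's centre line, and a 10 mm tall stop (6 by 34 mm) between their outer ends
- plate_gap (a point): a bare place on the plate's top face, 66 mm from the axis on its +x axis, mid-way between two nests; the same every 90 degrees. The nearest cheeks are about 25 mm to either side. A closed gripper can be put down here and moved round the axis to push a cheek and so turn the plate (up to about 8 N); once over the pins the plate turns no further, and the push is felt to stop
- seat (a point): centre of the top of the steel flange (120 mm wide, 84 mm above the bench), where the plate's underside lies when home: plate_mid is then 7 mm above it. Four round-nosed pins, 8 mm thick, stand 13 mm out of it on a 92 mm circle, 90 degrees apart. The flange does not turn, and its pins stand at an unreported angle, hidden by the plate: find it by turning the plate. Holes match every 90 degrees
- spigot: fixed spigot in the middle of the flange, 30 mm wide, 22.5 mm high, that centres the plate; origin on its axis at the seat's height, z up, x the plane of the lock lever; not tied to the pins' angle. A rubber ring at its foot resists the plate's last 8 mm down with about 11 N (less the plate's weight, 5 N) and stays where pushed. Best pressed evenly, both sides of the spigot at once
- lock_pivot (a point): pivot of the lock lever, on the spigot's axis, 19 mm above the seat; x and z of this frame (z up) span the plane in which the lever swings
- lock_tip (a point): free end of the red lock lever, a bar 8 by 8 mm that reaches 32 mm from the pivot; it stands nearly upright in the middle of the spigot at the start
- lock (a joint): angle of the lock lever (rad): 0 upright, +1.57 flat towards +x of lock_pivot, -1.57 flat towards -x; both are good. Stiff (about 1.3 N at the tip), it stays where it is left. It goes flat only over a plate that is home, its underside then 1 mm above the plate's top
- machine: the rotary table's fixed housing: base plate 320 by 300 by 12 mm, grey gearbox 170 by 170 mm and 72 mm high, black motor on its +x side; origin on the spigot's axis at bench height. Its axes are not those of the pins
- charger_a: a white charger, 45 by 33 by 31 mm, loose, on the machine's base plate; origin under its centre; to be left alone
- charger_b: a white charger, 45 by 33 by 31 mm, loose, on the machine's base plate; origin under its centre; to be left alone
- charger_c: a white charger, 45 by 33 by 31 mm, loose, on the bench; origin under its centre; to be left alone
- charger_d: a white charger, 45 by 33 by 31 mm, loose, on the bench; origin under its centre; to be left alone
- hex_key: a dark L-shaped hex key, 80 by 25 by 6 mm, loose, on the machine's base plate; origin under its long arm's middle; to be left alone
- screwdriver: a yellow screwdriver, loose, on the bench; to be left alone
- old_plate: the brown plate that was taken off, 190 mm wide, loose, on the bench; origin under its centre; to be left alone

How it is judged:
On the way:
1. the plate is over the pins and fully home on the flange before the lock lever is tipped down (z of plate_mid in the frame of seat below 0.009 m and angle between plate_mid's own z axis and vertical below 0.04 rad and horizontal distance between plate_mid and seat below 0.004 m and value of joint lock between -1.2 and 1.2 rad), for 0.2 s.
At the end, for the whole second after the job is handed in: The nest plate sits over all four pins, level (within 0.04 rad) and home on the flange (plate_mid at most 9 mm above the seat, within 4 mm of the axis), and the lock lever lies flat on either side (at least 1.42 rad from upright) (z of plate_mid in the frame of seat below 0.009 m and angle between plate_mid's own z axis and vertical below 0.04 rad and horizontal distance between plate_mid and seat below 0.004 m and (value of joint lock above 1.42 rad or value of joint lock below -1.42 rad)); the robot touches nothing.
It fails at once if another thing on the bench is pushed more than 20 mm from its place (distance of any of charger_a, charger_b, charger_c, charger_d, hex_key, screwdriver, old_plate from where it was at the start of the episode above 0.02 m).
It also fails if it takes over 51 s, if anything falls off the work surface, if the arm or the gripper's body presses on something with over 40 N, if the wrist force passes 120 N, or if a joint passes its speed limit or range.

## Working session

There is one attempt and no reset: what is moved stays moved. The work goes in short steps, Python scripts to look and compute and a shell command to move; the robot and the scene stay as the last step left them, time stands still between calls to the robot, and variables do not carry over. Pictures are saved under pics/ and viewed, and the job is handed in when it is done.

```bash
ls; mkdir -p pics; python3 - <<'E'
from cell import bot
import cv2
s=bot.observe(); print(s)
for c in("scene","top","wrist"):
    im=bot.camera(c); cv2.imwrite(f"pics/{c}0.png",im[:,:,::-1])
    p=bot.camera_params(c); print(c,p)
for l in("plate_mid","plate_nest","lock_tip","spigot","machine"):
    for c in ("scene","top"):
        print(l,c,bot.recognise(c,l)[:5])
print(bot.observe()["t"])
E
```

```text
pics
{'t': 0.0, 'q': array([-1.44913376e+00,  3.59482915e-01,  1.51143058e+00, -1.27202745e-05,
        1.27250579e+00, -1.15095368e-01]), 'qd': array([ 2.10842118e-04, -7.48479511e-04,  1.00304184e-05, -8.67466359e-04,
        6.20914151e-04,  5.75117530e-04]), 'joint_torque': array([ 4.41630500e-04, -5.15383530e+01, -2.70721382e+01,  6.76407223e-02,
        3.50335822e-02, -1.12355401e-04]), 'tcp_pos': array([ 0.1406371 , -0.58256953,  0.22182346]), 'tool_rot': array([ 9.93000753e-01,  1.18104489e-01, -9.07649763e-06, -9.13292790e-04]), 'wrist_force': array([ 0.13545957, -0.56237046, -0.12611649]), 'torque': array([0.0319345 , 0.00549549, 0.01936336]), 'gripper_width': 0.998143321332132}
scene {'camera_matrix': array([[615.58480827,   0.        , 321.26521749],
       [  0.        , 615.58480827, 229.95217517],
       [  0.        ,   0.        ,   1.        ]]), 'rvec': array([ 1.88731636,  1.21751325, -0.61145877]), 'tvec': array([-0.21841092, -0.21002927,  1.85425092])}
top {'camera_matrix': array([[597.70371373,   0.        , 328.25514392],
       [  0.        , 597.70371373, 2
[... 397 characters left out ...]
0.26206994]), 'tvec': array([-0.59889376, -0.03445573,  0.3910378 ])}
plate_mid scene [{'point': [0.5965, 0.081, 0.116], 'p': 0.68}]
plate_mid top [{'point': [0.5857, 0.0922, 0.1123], 'p': 0.68}]
plate_nest scene [{'point': [0.5967, 0.0802, 0.1126], 'p': 0.8}]
plate_nest top [{'point': [0.5798, 0.0903, 0.1109], 'p': 0.81}]
lock_tip scene [{'point': [0.5836, 0.0897, 0.1094], 'p': 0.24}, {'point': [0.5928, 0.0833, 0.1157], 'p': 0.16}]
lock_tip top []
spigot scene [{'point': [0.5856, 0.0866, 0.1141], 'p': 0.46}]
spigot top [{'point': [0.5841, 0.0913, 0.1068], 'p': 0.52}]
machine scene [{'point': [0.703, 0.0237, 0.016], 'p': 0.79}]
machine top [{'point': [0.6867, 0.041, 0.0117], 'p': 0.65}]
0.65
```

View pics/scene0.png

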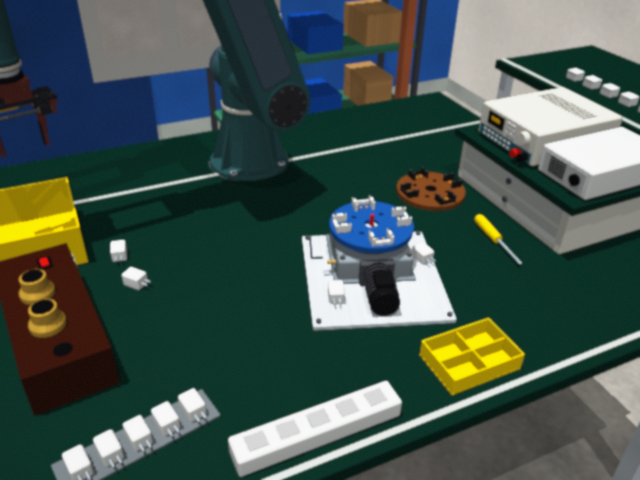

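View pics/top0.png

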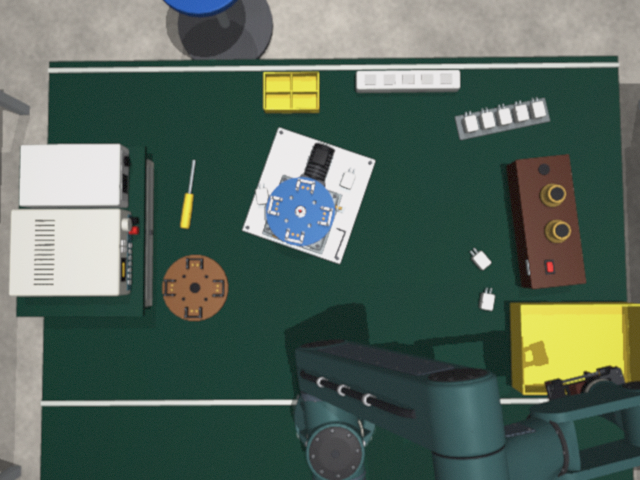

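```bash
python3 - <<'E'
import cv2
im=cv2.imread("pics/top0.png")
# crop around the plate
im2=cv2.resize(im[140:320,230:430],None,fx=3.3,fy=3.3,interpolation=cv2.INTER_CUBIC); print(im2.shape)
cv2.imwrite("pics/top0c.png",im2)
im=cv2.imread("pics/scene0.png")
cv2.imwrite("pics/scene0c.png",cv2.resize(im[140:320,230:430],None,fx=3.3,fy=3.3,interpolation=cv2.INTER_CUBIC))
E
```

```text
(594, 660, 3)
```

View pics/top0c.png

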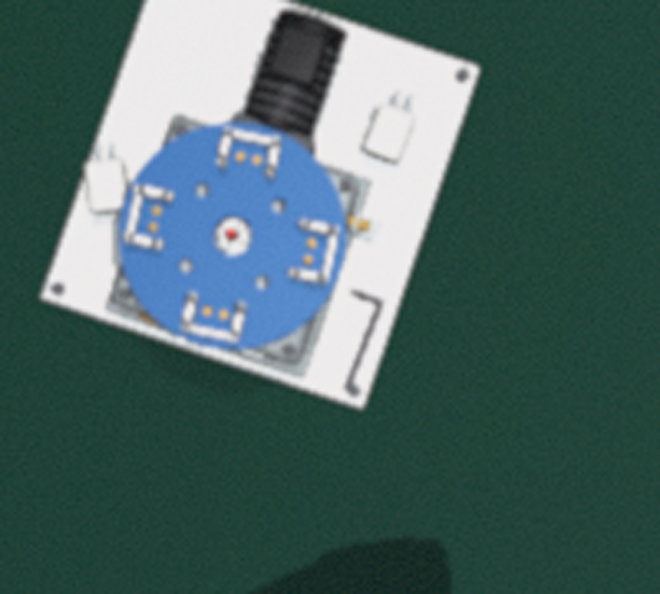

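View pics/scene0c.png

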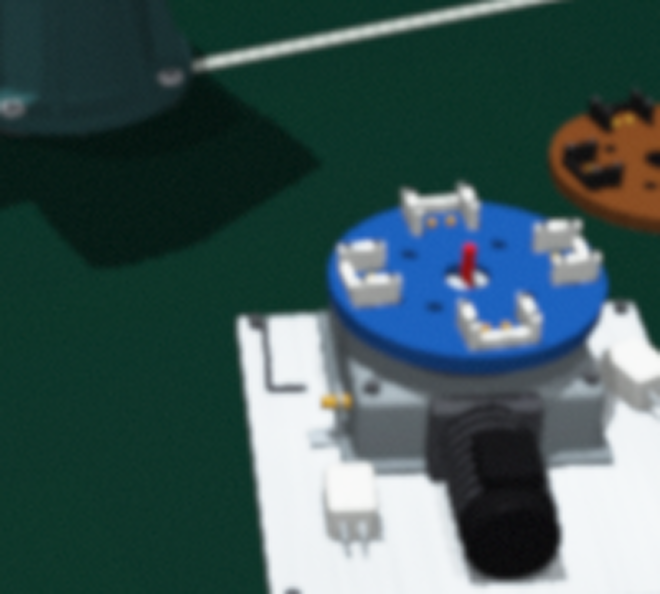

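```bash
cat > h.py <<'E'
import numpy as np,cv2
from scipy.spatial.transform import Rotation as R
def ray(p,uv,fish=False):
    K=p["camera_matrix"]; Rm,_=cv2.Rodrigues(p["rvec"]); t=np.asarray(p["tvec"]).ravel()
    a=(np.asarray(uv,float)-K[:2,2])/K[0,0]
    if fish:
        r=np.linalg.norm(a); d=np.array([*(a/max(r,1e-9)*np.sin(r)),np.cos(r)])
    else: d=np.array([*a,1])
    return -Rm.T@t, Rm.T@d
def onz(p,uv,z,fish=False):
    o,d=ray(p,uv,fish); return o+d*(z-o[2])/d[2]
def blue(im):
    h=cv2.cvtColor(im,cv2.COLOR_BGR2HSV); return cv2.inRange(h,(100,120,80),(125,255,255))
E
python3 - <<'E'
from h import *
from cell import bot
for c in("top","scene"):
    im=cv2.imread(f"pics/{c}0.png"); p=bot.camera_params(c)
    m=blue(im); m[:140]=0;m[300:]=0;m[:,:200]=0; m[:,440:]=0
    cs,_=cv2.findContours(m,cv2.RETR_EXTERNAL,cv2.CHAIN_APPROX_NONE); ct=max(cs,key=cv2.contourArea)
    h=cv2.convexHull(ct)
    w=np.array([onz(p,q[0],.111 if c=="top" else .104) for q in h])[:,:2].astype(np.float32)
    print(c,cv2.minEnclosingCircle(w),cv2.fitEllipse(w))
p=bot.camera_params("top")
f=lambda x,y,z:onz(p,(230+x/3.3,140+y/3.3),z)[:2]
print("holes",[f(*a,.111).round(4) for a in((201,190),(279,206),(186,266),(261,283))])
print("nests",[f(*a,.125).round(4) for a in((250,150),(150,215),(213,320),(318,250))])
print("axis",f(232,236,.110),"chargers",f(103,185,.03),f(388,130,.03))
print("motor",f(310,30,.06))
s=bot.observe(); print(R.from_quat(s["tool_rot"]).as_matrix().round(3))
E
```

```text
top ((0.5819450616836548, 0.09022868424654007), 0.09461048245429993) ((0.5809855461120605, 0.08966730535030365), (0.18564632534980774, 0.18692661821842194), 58.12253952026367)
scene ((0.582399308681488, 0.09463724493980408), 0.10720264166593552) ((0.5802516341209412, 0.09261278063058853), (0.19540739059448242, 0.214729443192482), 61.04771423339844)
holes [array([0.6183, 0.1146]), array([0.6044, 0.0496]), array([0.5548, 0.1273]), array([0.5401, 0.0649])]
nests [array([0.6497, 0.0729]), array([0.5962, 0.1559]), array([0.5089, 0.104 ]), array([0.5661, 0.0171])]
axis [0.57963498 0.08891915] chargers [0.63263085 0.20621979] [ 0.67915031 -0.04391295]
motor [0.76240606 0.02348429]
[[ 0.972  0.235 -0.   ]
 [ 0.235 -0.972  0.   ]
 [-0.    -0.    -1.   ]]
```

```bash
python3 - <<'E'
from h import *
from cell import bot
s=bot.observe(); M=R.from_quat(s["tool_rot"]).as_matrix()
o,d=ray(bot.camera_params("wrist"),(321.4,242.1),True)
print("cam in tool",M.T@(o-s["tcp_pos"]),"axis",M.T@d)
for tgt in ([.58,.0895,.27],):
    print(M.T@(np.array(tgt)-s["tcp_pos"]))
E
```

```text
cam in tool [ 0.07772785 -0.00021544 -0.1618225 ] axis [-2.83869992e-01 -1.81244099e-04  9.58862761e-01]
[ 0.58482756 -0.55093298 -0.0473416 ]
```

View pics/wrist0.png

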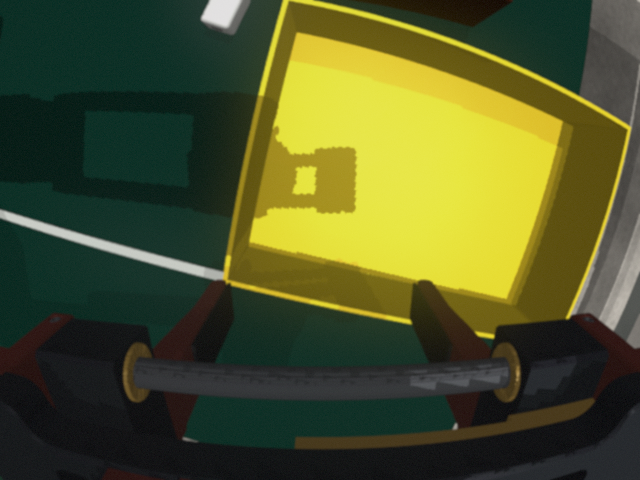

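```bash
python3 -m handwheel '[[[0,0,0],[0.24,-0.226,-0.03],1],[[0,0,0],[0.24,-0.226,-0.03],1],[[0,0,0],[0.24,-0.226,-0.03],1],[[0,0,0],[0.24,-0.226,-0.03],1],[[0,0,0],[0.24,-0.226,-0.03],1],[[0,0,0],[0.24,-0.226,-0.03],1],[[0,0,0],[0.24,-0.226,-0.03],1],[[0,0,0],[0.24,-0.226,-0.03],1]]'
python3 -m handwheel '[[[0,0,-18],[0.24,-0.226,0],1],[[0,0,-18],[0.24,-0.226,0],1],[[0,0,-18],[0.24,-0.226,0],1],[[0,0,-18],[0.24,-0.226,0],1],[[0,0,-18],[0.24,-0.226,0],1],[[0,0,-18],[0.24,-0.226,0],1],[[0,0,-18],[0.24,-0.226,0],1],[[0,0,-18],[0.24,-0.226,0],1]]'
python3 - <<'E'
from h import *
from cell import bot
s=bot.observe(); print(s["t"],s["q"])
M=R.from_quat(s["tool_rot"]).as_matrix(); print(M.round(3),s["tcp_pos"],s["wrist_force"])
print(M.T@(np.array([.58,.0895,.25])-s["tcp_pos"]))
E
```

```text
t: 1.32
tcp_pos: [0.3217, -0.3053, 0.2531]
tool_rot: [0.993, 0.118, 0.0, 0.0]
wrist_force: [0.8, 0.0, -0.0]
gripper_width: 1.004
t: 1.98
tcp_pos: [0.5023, -0.0288, 0.253]
tool_rot: [0.962, 0.272, 0.0, 0.0]
wrist_force: [1.0, 0.4, -0.8]
gripper_width: 1.001
1.9833 [-1.94953201e-01  1.89613060e-01  1.67330334e+00  3.08652102e-04
  1.27784919e+00  8.24199995e-01]
[[ 0.852  0.524  0.001]
 [ 0.524 -0.852  0.   ]
 [ 0.001  0.    -1.   ]] [ 0.50234149 -0.02884769  0.25298736] [ 0.97693529  0.38257584 -0.76594075]
[ 0.12815572 -0.06010514  0.00307017]
```

```bash
python3 -m handwheel '[[[0,0,0],[0.128,-0.06,0],0],[[0,0,0],[0.128,-0.06,0],0],[[0,0,0],[0.128,-0.06,0],0],[[0,0,0],[0.128,-0.06,0],0],[[0,0,0],[0.128,-0.06,0],0]]'
python3 - <<'E'
from h import *
from cell import bot
s=bot.observe(); print(s["t"],s["q"],s["tcp_pos"])
p=bot.camera_params("wrist"); im=bot.camera("wrist")[:,:,::-1].copy(); cv2.imwrite("pics/w1.png",im)
np.savez("w1",**{k:np.asarray(v) for k,v in p.items()})
o,d=ray(p,(320,240),True); print(o)
E
```

```text
t: 2.4
tcp_pos: [0.5809, 0.0901, 0.2525]
tool_rot: [0.962, 0.274, 0.001, -0.0]
wrist_force: [-0.4, 0.7, -0.1]
gripper_width: 0.664
2.4 [3.56318670e-02 3.15403235e-01 1.49937575e+00 1.11426367e-03
 1.32554287e+00 1.05147402e+00] [0.58086234 0.0900622  0.25249035]
[0.64661598 0.13114889 0.41441363]
```

View pics/w1.png

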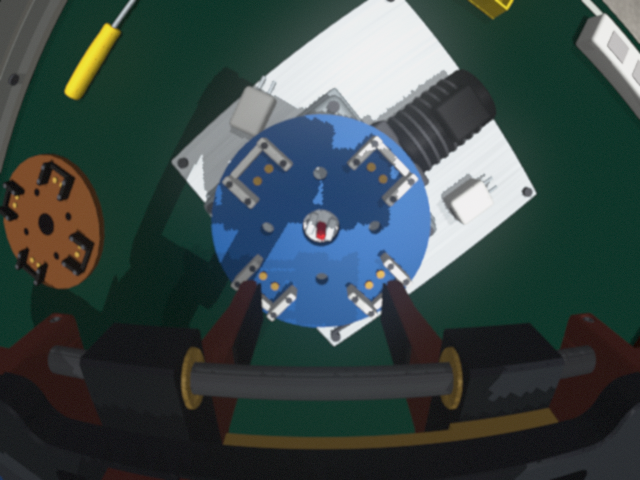

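```bash
python3 - <<'E'
from h import *
p=dict(np.load("w1.npz"))
im=cv2.imread("pics/w1.png")
cv2.imwrite("pics/w1c.png",cv2.resize(im[200:255,285:355],None,fx=10,fy=10,interpolation=cv2.INTER_CUBIC))
m=blue(im); cs,_=cv2.findContours(cv2.inRange(cv2.cvtColor(im,cv2.COLOR_BGR2HSV),(100,110,50),(125,255,255)),cv2.RETR_EXTERNAL,cv2.CHAIN_APPROX_NONE)
ct=max(cs,key=cv2.contourArea); h=cv2.convexHull(ct)[:,0]
h=[q for q in h if q[1]<290]
w=np.array([onz(p,q,.111,True) for q in h])[:,:2]
A=np.c_[2*w,np.ones(len(w))]; c=np.linalg.lstsq(A,(w**2).sum(1),rcond=None)[0]; print("circle",c[:2],np.sqrt(c[2]+c[0]**2+c[1]**2))
H=np.array([onz(p,q,.111,True)[:2] for q in((320,173),(375,227),(322,278),(267,228))]); print(H.round(4),H.mean(0))
v=H-H.mean(0); print(np.linalg.norm(v,axis=1),np.degrees(np.arctan2(v[:,1],v[:,0])))
print("spigot",onz(p,(321,226),.1065,True))
E
```

```text
circle [0.58057827 0.09155697] 0.0945555837948064
[[0.62   0.1161]
 [0.6059 0.0526]
 [0.543  0.0664]
 [0.557  0.13  ]] [0.5814693  0.09125785]
[0.04585121 0.0457478  0.04581325 0.0458021 ] [  32.77612834  -57.70954619 -147.15558263  122.3385663 ]
spigot [0.58153051 0.09130474 0.1065    ]
```

View pics/w1c.png

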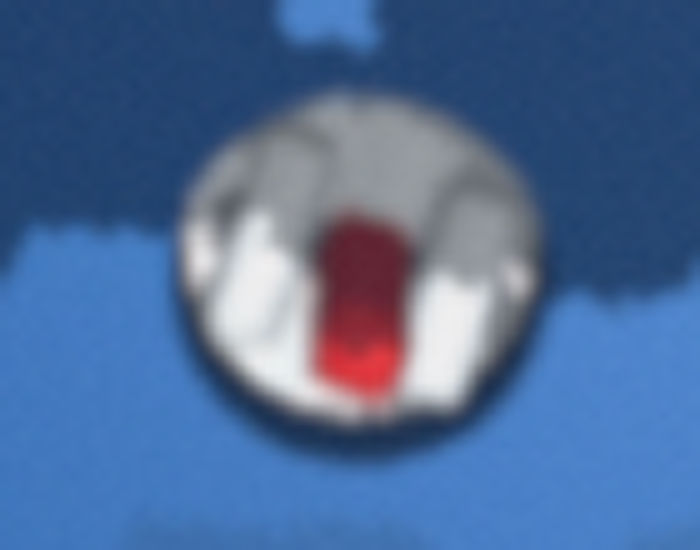

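```bash
python3 -m handwheel '[[[0,0,0],[0.001,0.0656,0.02],0],[[0,0,0],[0.001,0.0656,0.04],0],[[0,0,0],[0.001,0.0656,0.07],0],[[0,0,0],[0.001,0.0656,0.1],0],[[0,0,0],[0.001,0.0656,0.12],0],[[0,0,0],[0.001,0.0656,0.13],0],[[0,0,0],[0.001,0.0656,0.1355],0],[[0,0,0],[0.001,0.0656,0.1355],0]]'
python3 - <<'E'
from h import *
from cell import bot
s=bot.observe(); print(s["t"],s["q"],s["tcp_pos"],s["wrist_force"])
im=bot.camera("wrist")[:,:,::-1].copy(); cv2.imwrite("pics/w2.png",im)
E
```

```text
t: 3.12
tcp_pos: [0.6133, 0.0306, 0.1168]
tool_rot: [0.962, 0.272, -0.001, -0.0]
wrist_force: [0.8, 0.2, 0.9]
gripper_width: 0.02
3.1167 [-6.25200094e-02  4.86966824e-01  1.59025550e+00 -2.07188017e-04
  1.06586220e+00  9.58334530e-01] [0.61325517 0.03057484 0.11678301] [0.7665196  0.21589308 0.94688243]
```

View pics/w2.png

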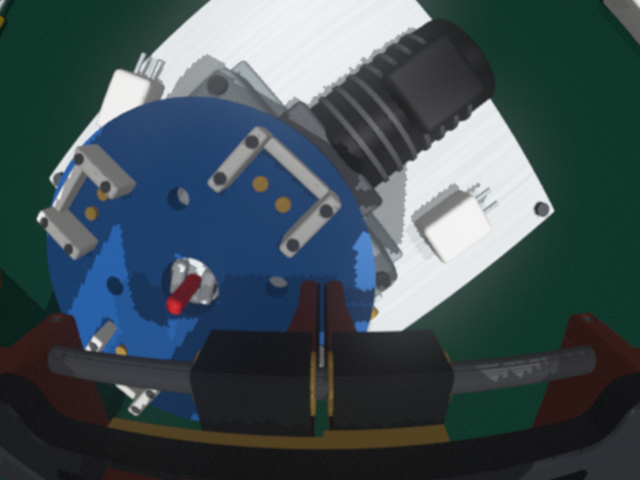

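```bash
python3 -m handwheel '[[[0,0,-4],[0.009,-0.0018,0],0],[[0,0,-8],[0.0137,-0.0022,0],0],[[0,0,-11],[0.0171,-0.0028,0],0],[[0,0,-13],[0.0194,-0.0033,0],0],[[0,0,-15],[0.0216,-0.0039,0],0],[[0,0,-17],[0.0238,-0.0045,0],0],[[0,0,-19],[0.0261,-0.0052,0],0],[[0,0,-21],[0.0282,-0.006,0],0]]'
cat > look.py <<'E'
import sys
from h import *
from cell import bot
s=bot.observe(); C=np.array([.5812,.0908]); v=s["tcp_pos"][:2]-C
M=R.from_quat(s["tool_rot"]).as_matrix()
print("t %.2f r %.4f ang %.1f yaw %.1f z %.4f"%(s["t"],np.hypot(*v),np.degrees(np.arctan2(v[1],v[0])),np.degrees(np.arctan2(M[1,0],M[0,0])),s["tcp_pos"][2]),"F tool",(M.T@s["wrist_force"]).round(1),"axis in tool",(M.T@np.r_[C-s["tcp_pos"][:2],0]).round(4),"tilt",M[:,2].round(4),"q6",s["q"][5].round(2))
if len(sys.argv)>1:
    im=bot.camera("wrist")[:,:,::-1].copy(); cv2.imwrite(f"pics/{sys.argv[1]}.png",im)
    p=bot.camera_params("wrist"); np.savez(sys.argv[1],**p)
E
python3 look.py w3
```

```text
t: 3.83
tcp_pos: [0.6355, 0.0502, 0.1193]
tool_rot: [0.896, 0.444, 0.0, 0.001]
wrist_force: [-3.0, -4.1, 0.3]
gripper_width: 0.005
t 3.83 r 0.0678 ang -36.8 yaw 52.7 z 0.1193 F tool [-5.   0.1 -0.3] axis in tool [-0.0006 -0.0678 -0.0002] tilt [ 0.0016 -0.0021 -1.    ] q6 0.62
```

View pics/w3.png

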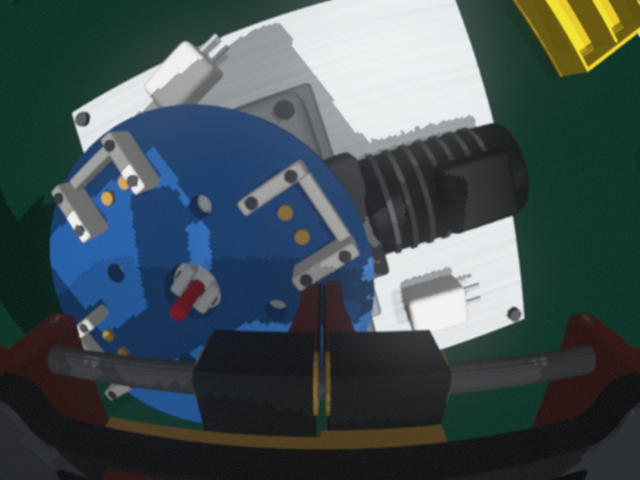

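```bash
python3 -m handwheel '[[[0,0,-2],[0.0023,0,0],0],[[0,0,-4],[0.0046,-0.0002,0],0],[[0,0,-6],[0.0069,-0.0004,0],0],[[0,0,-8],[0.0092,-0.0006,0],0],[[0,0,-10],[0.0115,-0.001,0],0],[[0,0,-12],[0.0137,-0.0014,0],0]]'
python3 look.py w4
```

```text
t: 4.38
tcp_pos: [0.6429, 0.0619, 0.1192]
tool_rot: [0.845, 0.535, 0.0, 0.001]
wrist_force: [-1.5, -4.6, 1.2]
gripper_width: 0.006
t 4.38 r 0.0682 ang -25.1 yaw 64.6 z 0.1192 F tool [-4.9  0.6 -1.2] axis in tool [-0.0003 -0.0682 -0.0002] tilt [ 0.0021 -0.002  -1.    ] q6 0.43
```

View pics/w4.png

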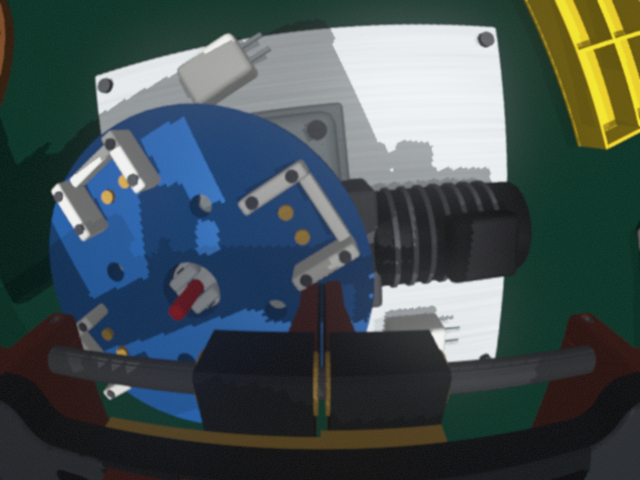

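```bash
python3 -m handwheel '[[[0,0,-2],[0.0023,0,0],0],[[0,0,-4],[0.0046,-0.0002,0],0],[[0,0,-6],[0.0069,-0.0004,0],0],[[0,0,-8],[0.0092,-0.0006,0],0],[[0,0,-10],[0.0115,-0.001,0],0]]'
python3 look.py
```

```text
t: 4.85
tcp_pos: [0.6472, 0.0727, 0.119]
tool_rot: [0.795, 0.606, 0.0, 0.001]
wrist_force: [-1.2, -4.9, 2.3]
gripper_width: 0.004
t 4.85 r 0.0684 ang -15.4 yaw 74.6 z 0.1190 F tool [-5.1  0.2 -2.3] axis in tool [-0.     -0.0684 -0.0002] tilt [ 0.0024 -0.0019 -1.    ] q6 0.28
```

```bash
python3 -m handwheel '[[[0,0,-2],[0.0023,0,0],0],[[0,0,-4],[0.0046,-0.0002,0],0],[[0,0,-6],[0.0069,-0.0004,0],0],[[0,0,-8],[0.0092,-0.0006,0],0]]'
python3 look.py w5
```

```text
t: 5.18
tcp_pos: [0.6492, 0.0833, 0.1188]
tool_rot: [0.751, 0.66, 0.001, 0.001]
wrist_force: [-1.1, -0.3, 0.2]
gripper_width: 0.004
t 5.18 r 0.0684 ang -6.3 yaw 82.6 z 0.1188 F tool [-0.5 -1.1 -0.2] axis in tool [-0.0014 -0.0684 -0.0002] tilt [ 2.8e-03  7.0e-04 -1.0e+00] q6 0.15
```

View pics/w5.png

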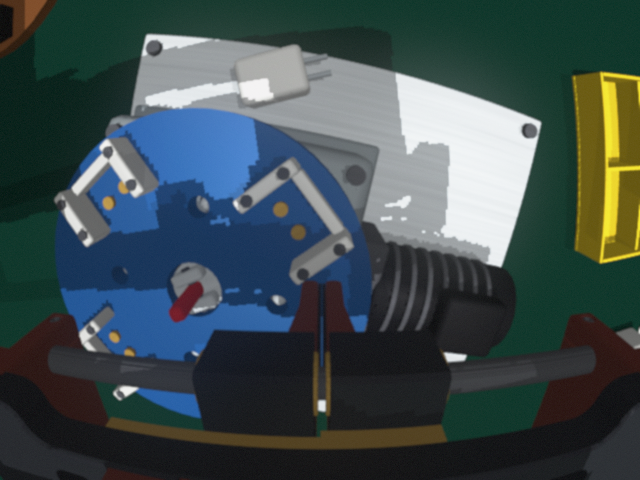

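```bash
python3 -m handwheel '[[[0,0,-1.5],[0.0017,0,0],0],[[0,0,-3],[0.0035,-0.0001,0],0],[[0,0,-3],[0.0035,-0.0001,0],0]]'
python3 look.py w6; python3 - <<'E'
from h import *
a=cv2.imread("pics/w6.png")
cv2.imwrite("pics/w6c.png",cv2.resize(a[180:330,50:310],None,fx=3,fy=3,interpolation=cv2.INTER_CUBIC))
E
```

```text
t: 5.48
tcp_pos: [0.6495, 0.0862, 0.118]
tool_rot: [0.733, 0.68, 0.001, 0.001]
wrist_force: [0.8, -2.1, 0.6]
gripper_width: 0.004
t 5.48 r 0.0684 ang -3.9 yaw 85.6 z 0.1180 F tool [-2.   0.9 -0.6] axis in tool [-0.0006 -0.0684 -0.0002] tilt [ 2.2e-03 -7.0e-04 -1.0e+00] q6 0.1
```

View pics/w6c.png

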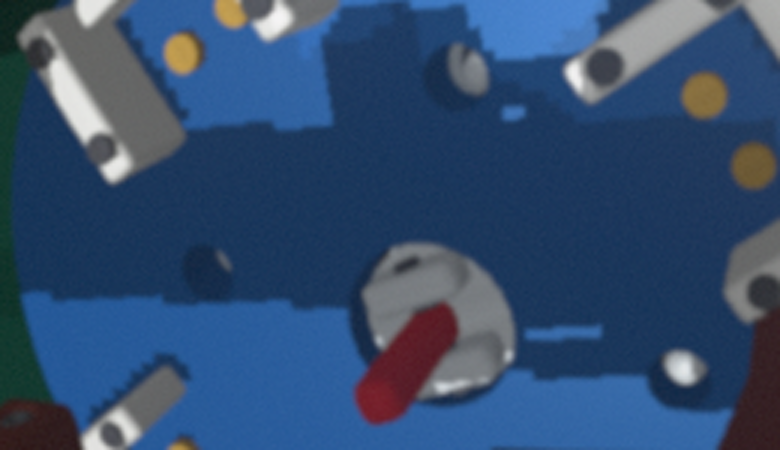

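```bash
python3 -m handwheel '[[[0,0,-1],[0.0011,0,0],0],[[0,0,-2],[0.0023,0,0],0],[[0,0,-2],[0.0023,0,0],0]]'
python3 look.py w7
```

```text
t: 5.78
tcp_pos: [0.6499, 0.0872, 0.1179]
tool_rot: [0.721, 0.693, 0.0, 0.002]
wrist_force: [2.2, -6.6, 3.2]
gripper_width: 0.006
t 5.78 r 0.0688 ang -3.0 yaw 87.7 z 0.1179 F tool [-6.5  2.5 -3.1] axis in tool [ 0.0008 -0.0688 -0.0002] tilt [ 0.0023 -0.0024 -1.    ] q6 0.07
```

```bash
python3 -m handwheel '[[[0,0,0],[-0.006,0,0],0],[[0,0,0],[-0.006,0,-0.035],0],[[0,0,0],[-0.003,-0.02,-0.075],0.4],[[0,0,0],[0,-0.05,-0.1],1],[[0,0,0],[0.001,-0.0688,-0.11],1],[[0,0,0],[0.001,-0.0688,-0.11],1],[[0,0,0],[0.001,-0.0688,-0.11],1]]'
python3 look.py w8
```

```text
t: 6.42
tcp_pos: [0.5795, 0.093, 0.2278]
tool_rot: [0.722, 0.692, 0.001, 0.0]
wrist_force: [0.2, 0.1, -0.9]
gripper_width: 0.346
t 6.42 r 0.0028 ang 126.9 yaw 87.6 z 0.2278 F tool [0.1 0.2 0.9] axis in tool [-0.0022  0.0018 -0.    ] tilt [ 1.e-03  8.e-04 -1.e+00] q6 0.08
```

View pics/w8.png

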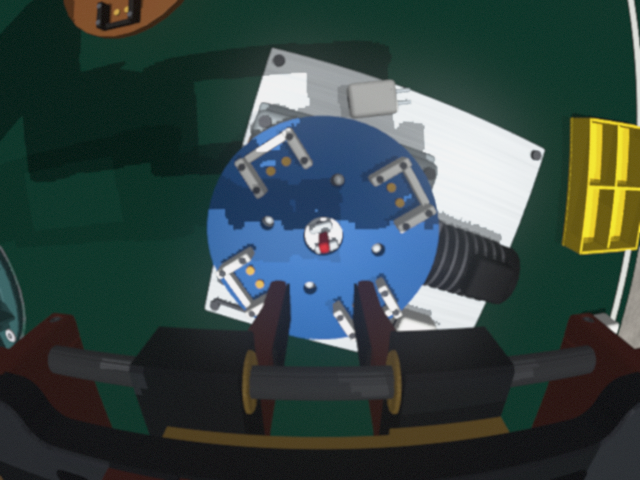

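```bash
python3 - <<'E'
from h import *
p=dict(np.load("w8.npz"))
im=cv2.imread("pics/w8.png")
cv2.imwrite("pics/w8c.png",cv2.resize(im[165:305,250:395],None,fx=5,fy=5,interpolation=cv2.INTER_CUBIC)[:600])
H=np.array([onz(p,q,.104,True)[:2] for q in((338.5,180.5),(377,249),(310,287),(267.5,222))]); print(H.round(4),H.mean(0))
v=H-H.mean(0); print(np.linalg.norm(v,axis=1),np.degrees(np.arctan2(v[:,1],v[:,0])))
print("spigot",onz(p,(322,236),.1065,True))
for i in range(4):
  h=H[i]; 
E
```

```text
[[0.5946 0.1355]
 [0.6241 0.079 ]
 [0.5683 0.0482]
 [0.5374 0.1051]] [0.58111961 0.0919448 ]
[0.04560843 0.04492392 0.04563559 0.04562818] [  72.75397681  -16.77686917 -106.36154119  163.18860377]
spigot [0.58012369 0.09244928 0.1065    ]
```

View pics/w8c.png

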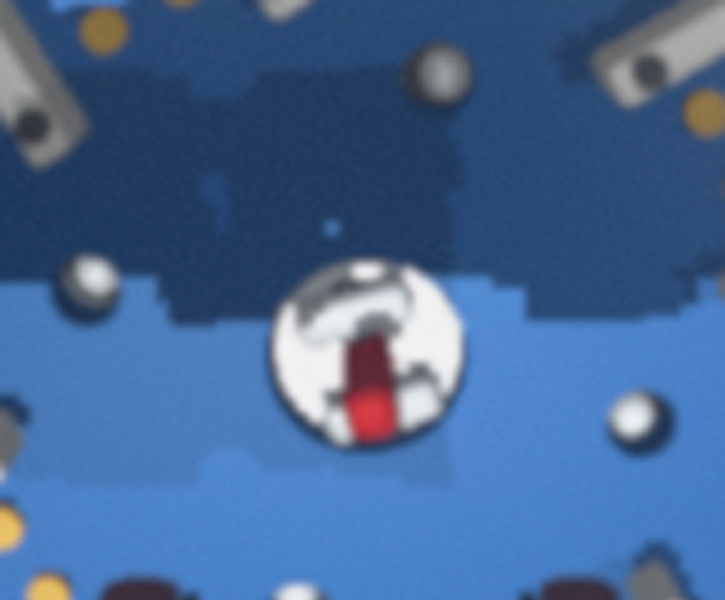

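```bash
python3 -m handwheel '[[[0,0,5],[-0.001,0.001,0],1],[[0,0,10],[-0.0014,0.0015,0],1],[[0,0,14.4],[-0.0014,0.0015,0.02],1],[[0,0,14.4],[-0.0014,0.0015,0.04],1],[[0,0,14.4],[-0.0014,0.0015,0.07],1],[[0,0,14.4],[-0.0014,0.0015,0.09],1],[[0,0,14.4],[-0.0014,0.0015,0.105],1],[[0,0,14.4],[-0.0014,0.0015,0.115],1]]'
python3 look.py w9
```

```text
t: 7.13
tcp_pos: [0.5803, 0.0909, 0.1083]
tool_rot: [0.803, 0.596, -0.002, -0.002]
wrist_force: [-0.2, -0.3, 0.2]
gripper_width: 0.984
t 7.13 r 0.0009 ang 172.3 yaw 73.1 z 0.1083 F tool [-0.4 -0.  -0.2] axis in tool [ 0.0001  0.0009 -0.    ] tilt [-5.2e-03  1.0e-04 -1.0e+00] q6 0.33
```

View pics/w9.png

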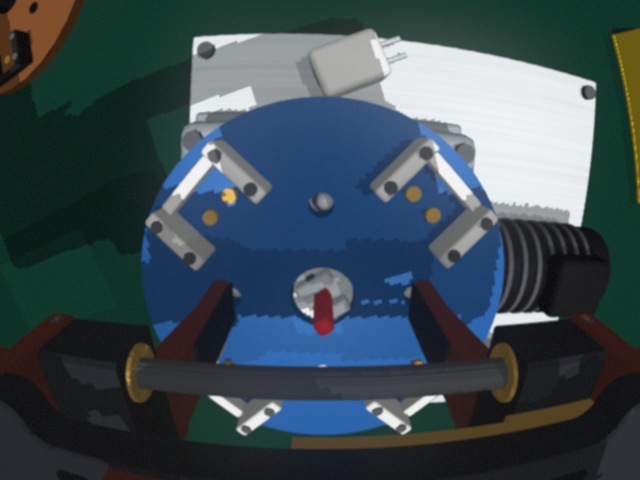

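```bash
python3 -m handwheel '[[[0,0,0],[0,0.0005,0.003],1],[[0,0,0],[0,0.0005,0.006],1],[[0,0,0],[0,0.0005,0.008],1],[[0,0,0],[0,0.0005,0.01],1],[[0,0,0],[0,0.0005,0.012],1],[[0,0,0],[0,0.0005,0.014],1],[[0,0,0],[0,0.0005,0.014],1]]'
python3 look.py
```

```text
t: 7.77
tcp_pos: [0.5829, 0.091, 0.0995]
tool_rot: [0.803, 0.596, 0.001, 0.001]
wrist_force: [-0.2, -0.4, 2.9]
gripper_width: 1.002
t 7.77 r 0.0017 ang 8.4 yaw 73.2 z 0.0995 F tool [-0.4 -0.  -2.9] axis in tool [-0.0007 -0.0015 -0.    ] tilt [ 2.4e-03  1.0e-04 -1.0e+00] q6 0.33
```

```bash
python3 -m handwheel '[[[0,0,0],[0,0,0.001],1],[[0,0,0],[0,0,0.002],1],[[0,0,0],[0,0,0.003],1],[[0,0,0],[0,0,0.004],1],[[0,0,0],[0,0,0.004],1]]'
python3 look.py
```

```text
t: 8.18
tcp_pos: [0.583, 0.091, 0.0981]
tool_rot: [0.803, 0.596, 0.001, 0.001]
wrist_force: [-6.2, -1.2, 25.7]
gripper_width: 1.003
t 8.18 r 0.0018 ang 7.8 yaw 73.2 z 0.0981 F tool [ -2.9  -5.5 -25.7] axis in tool [-0.0008 -0.0016 -0.    ] tilt [ 3.1e-03  1.0e-04 -1.0e+00] q6 0.33
```

```bash
python3 -m handwheel '[[[0,0,0],[0,0,-0.03],1],[[0,0,0],[0,0,-0.07],1],[[0,0,-7],[0,0,-0.1],0],[[0,0,-14],[0,0,-0.1],0],[[0,0,-21],[0,0,-0.1],0],[[0,0,-28],[0,0,-0.1],0],[[0,0,-34],[0,0,-0.1],0],[[0,0,-34],[0,0,-0.1],0]]'
python3 look.py w10;  python3 - <<'E'
from h import *
im=cv2.imread("pics/w10.png")
cv2.imwrite("pics/w10c.png",cv2.resize(im[180:290,250:400],None,fx=5,fy=5,interpolation=cv2.INTER_CUBIC))
E
```

```text
t: 8.85
tcp_pos: [0.5822, 0.0911, 0.1949]
tool_rot: [0.592, 0.806, 0.0, 0.0]
wrist_force: [0.2, 0.5, -0.0]
gripper_width: 0.585
t 8.85 r 0.0010 ang 16.8 yaw 107.4 z 0.1949 F tool [0.4 0.4 0. ] axis in tool [ 0.    -0.001 -0.   ] tilt [ 1.3e-03  2.0e-04 -1.0e+00] q6 -0.27
```

View pics/w10.png

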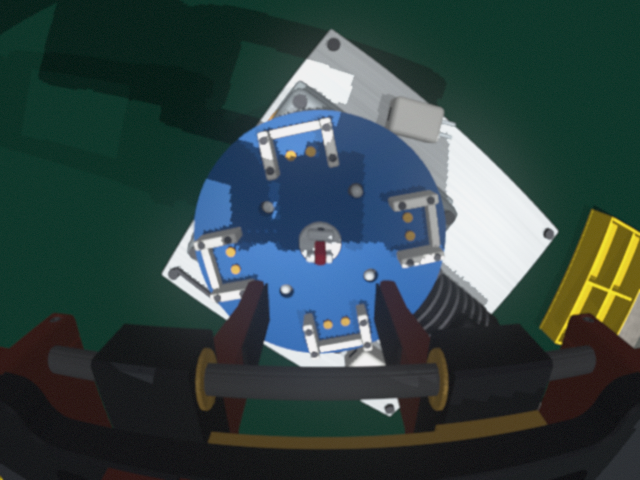

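View pics/w10c.png

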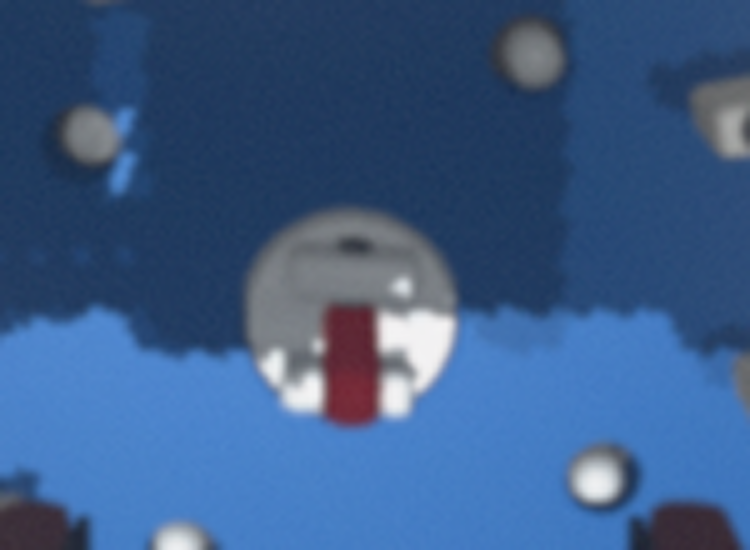

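```bash
python3 -m handwheel '[[[0,0,0],[0,-0.015,0],0],[[0,0,0],[0,-0.031,0],0],[[0,0,0],[0,-0.031,0],0],[[0,0,0],[0,-0.031,0.02],0],[[0,0,0],[0,-0.031,0.04],0],[[0,0,0],[0,-0.031,0.055],0],[[0,0,0],[0,-0.031,0.07],0],[[0,0,0],[0,-0.031,0.074],0]]'
python3 look.py w11
```

```text
t: 9.57
tcp_pos: [0.5516, 0.082, 0.1182]
tool_rot: [0.595, 0.804, -0.001, -0.001]
wrist_force: [-0.4, 0.6, 0.3]
gripper_width: 0.006
t 9.57 r 0.0309 ang -163.4 yaw 107.0 z 0.1182 F tool [ 0.7 -0.2 -0.3] axis in tool [-0.0003  0.0309 -0.0001] tilt [-2.6e-03  2.0e-04 -1.0e+00] q6 -0.27
```

View pics/w11.png

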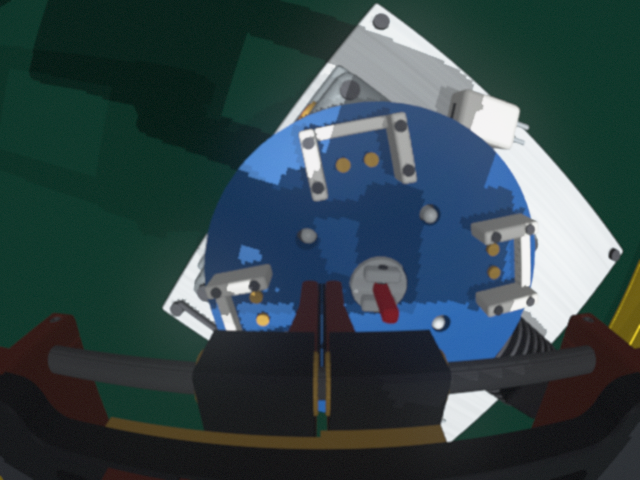

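```bash
python3 -m handwheel '[[[0,0,0],[0,0.01,0],0],[[0,0,0],[0,0.018,0],0],[[0,0,0],[0,0.025,0],0],[[0,0,0],[0,0.032,0],0],[[0,0,0],[0,0.039,0],0],[[0,0,0],[0,0.046,0],0],[[0,0,0],[0,0.053,0],0],[[0,0,0],[0,0.059,0],0]]'
python3 look.py w12
```

```text
t: 10.28
tcp_pos: [0.6108, 0.0998, 0.1207]
tool_rot: [0.594, 0.805, 0.001, 0.001]
wrist_force: [1.0, 0.3, -0.1]
gripper_width: 0.003
t 10.28 r 0.0309 ang 17.0 yaw 107.2 z 0.1207 F tool [-0.   1.   0.1] axis in tool [ 0.0001 -0.0309 -0.0001] tilt [ 2.7e-03  6.0e-04 -1.0e+00] q6 -0.25
```

View pics/w12.png

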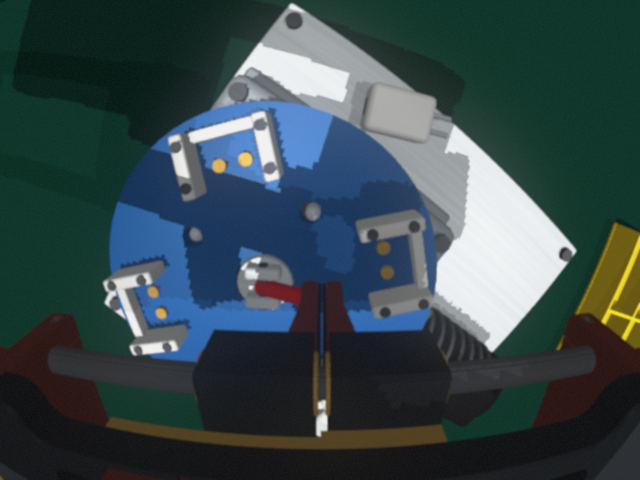

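```bash
python3 -m handwheel '[[[0,0,0],[0,-0.002,0.003],0],[[0,0,0],[0,-0.004,0.006],0],[[0,0,0],[0,-0.004,0.009],0],[[0,0,0],[0,-0.004,0.011],0],[[0,0,0],[0,-0.004,0.013],0],[[0,0,0],[0,-0.004,0.014],0],[[0,0,0],[0,-0.004,0.014],0]]'
python3 look.py
```

```text
t: 10.92
tcp_pos: [0.607, 0.0984, 0.1072]
tool_rot: [0.594, 0.805, 0.002, 0.002]
wrist_force: [4.6, 1.7, 4.0]
gripper_width: 0.007
t 10.92 r 0.0269 ang 16.4 yaw 107.2 z 0.1072 F tool [ 0.3  5.  -4. ] axis in tool [ 0.0003 -0.0269 -0.0001] tilt [ 4.8e-03  6.0e-04 -1.0e+00] q6 -0.25
```

```bash
python3 -m handwheel '[[[0,0,0],[0,0.003,-0.001],0],[[0,0,0],[0,0.005,0],0],[[0,0,0],[0,0.005,0.001],0],[[0,0,0],[0,0.005,0.002],0],[[0,0,0],[0,0.005,0.003],0],[[0,0,0],[0,0.005,0.003],0]]'
python3 look.py
```

```text
t: 11.42
tcp_pos: [0.6077, 0.0989, 0.1062]
tool_rot: [0.594, 0.805, -0.001, -0.001]
wrist_force: [-10.3, -3.0, 30.6]
gripper_width: 0.003
t 11.42 r 0.0277 ang 17.0 yaw 107.2 z 0.1062 F tool [  0.2 -10.8 -30.6] axis in tool [ 0.0001 -0.0277  0.0001] tilt [-0.0027 -0.0012 -1.    ] q6 -0.25
```

```bash
python3 -m handwheel '[[[0,0,0],[0,0,-0.02],0],[[0,0,0],[-0.02,0,-0.05],0],[[0,0,0],[-0.03,-0.01,-0.08],0],[[0,0,0],[-0.04,-0.03,-0.08],0],[[0,0,0],[-0.04,-0.03,-0.08],0],[[0,0,0],[-0.04,-0.03,-0.08],0]]'
python3 look.py w13;  python3 - <<'E'
from h import *
from cell import bot
im=cv2.imread("pics/w13.png")
cv2.imwrite("pics/w13c.png",cv2.resize(im[100:290,220:440],None,fx=3.1,fy=3.1,interpolation=cv2.INTER_CUBIC))
im=bot.camera("scene")[:,:,::-1].copy(); cv2.imwrite("pics/scene1c.png",cv2.resize(im[140:320,230:430],None,fx=3.3,fy=3.3,interpolation=cv2.INTER_CUBIC))
E
```

```text
t: 11.92
tcp_pos: [0.591, 0.0522, 0.1826]
tool_rot: [0.594, 0.804, -0.001, -0.001]
wrist_force: [-0.7, 0.9, 0.1]
gripper_width: -0.0
t 11.92 r 0.0399 ang -75.7 yaw 107.1 z 0.1826 F tool [ 1.1 -0.4 -0.1] axis in tool [0.0398 0.0019 0.    ] tilt [-2.6e-03  4.0e-04 -1.0e+00] q6 -0.33
```

View pics/w13c.png

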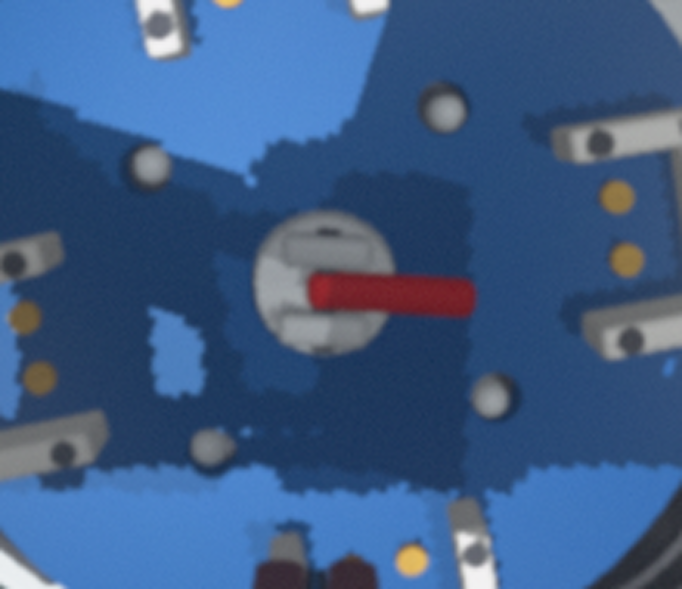

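View pics/scene1c.png

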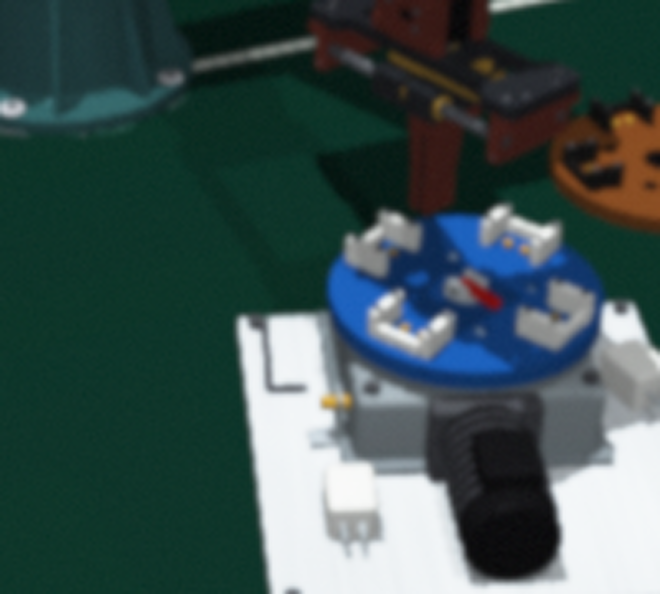

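```bash
python3 -m handwheel '[[[0,0,0],[0,0,-0.03],0],[[0,0,0],[0,0,-0.04],0],[[0,0,0],[0,0,-0.04],0],[[0,0,0],[0,0,-0.04],0]]'
python3 - <<'E'
from cell import bot
s=bot.observe(); print(s["t"],s["tcp_pos"],s["wrist_force"])
print(bot.hand_in())
E
```

```text
t: 12.35
tcp_pos: [0.5934, 0.053, 0.2229]
tool_rot: [0.593, 0.805, 0.0, 0.0]
wrist_force: [0.1, -0.5, -1.2]
gripper_width: 0.006
12.35 [0.59335821 0.05301944 0.22293579] [ 0.13887861 -0.52421902 -1.18495833]
the job is handed in; nothing more can be done
None
```

The plate is over the pins and pressed home, the red lock lever is down flat, and I handed the job in at 12.35 s of the 51 s allowed. It reports no verdict.

- **Turning:** I pushed a cheek counter-clockwise with the closed gripper, about 41° by the camera, until the plate dropped. Further pushing was blocked at about 6.5 N, and the wrist picture showed a pin in each of the four holes.
- **Pressing home:** I pressed with the open fingers on both sides of the spigot. They stopped at z = 98.1 mm with 26 N, where 98 mm is the height of the plate's top when home.
- **Lever:** I tipped it to the +x side of the tool's pushing direction (about 17° in world) and pressed it down. The finger ended at z = 106.2 mm with 31 N, against about 107 mm for the top of a flat lever. At that height the finger may also have touched the spigot (11 N sideways).
- **Last pictures:** the lever lies flat across the plate, the pins are nearly flush in the holes, and the chargers, hex key and brown plate that show are in place. I did not measure the lever's angle directly; flatness is inferred from the finger height and the pictures.
- **Arm:** it was clear of everything at hand-in, with about 1 N read at the wrist.

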